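Load one cup from the nest into the colour meter

ROBOT

A 6-joint arm with a two-finger parallel gripper is mounted at the origin on the work surface. World frame = base frame: x ahead of the robot, y to its left, z up, the work surface at z = 0. Lengths are in m, angles in rad, forces in N, time in s.
With the tool pointing down it reaches from about 0.325 to 0.775 m from the base axis. Payload 5.5 kg.
Tool frame: the origin (TCP) lies midway between the tips of the shut fingers; the grasp point (between the pads) lies 19 mm behind it; z points along the fingers, y is the direction in which the jaws open and shut (so a half turn about z gives the same grasp; the last joint's range is limited). The gripper opens to 88 mm and grips with 3 to 60 N. Pads are 20 mm wide; open, the fingers measure 115 mm over their backs; the gripper's body (75 mm by 178 mm) begins 61 mm behind the grasp point.
Start: joints at [-1.373, 0.091, 1.231, -0, 1.82, -0.057], TCP at [0.151, -0.581, 0.223] pointing down, gripper open.
Joint ranges: [-2.87, 2.87], [-0.86, 2.18], [0.17, 2.46], [-1.51, 4.65], [0.06, 2.69], [-2.65, 2.65]. Speed limits (rad/s): [2.57, 2.57, 3.01, 3.14, 3.14, 3.14].

INTERFACE

Orientations are given as a rotation vector (axis times angle).
In Python, from workcell import get_obs, viewer, close_job gives the robot as it stands.
- The arm moves only by the shell command python3 -m handwheel 'ROWS' [OPENING] [FORCE]. ROWS is JSON, a list of rows, each a list of 6 numbers: the shift along the world's x, y, z in mm, then the turn, a rotation vector about the world's x, y, z in units of 6 degrees (1.0 is 6 degrees). A call has 1 to 5 rows; each row shifts and turns the commanded pose from where the row before left it; what a row does not reach is not made up. A row lasts 1/8 s, in which the tool goes at most 62.5 mm and 10.7 degrees, less where a joint would pass 70% of its speed; a pose out of reach is approached as far as the arm can. A call is refused whole if a number of a shift passes 62.5 or a number of a turn 1, either way. A call with a gripper value outside its range is refused whole. OPENING is the closure, from -1 (fully open) to 1 (shut), set as the call begins (- or left out, the last holds). The fingers move at their own pace and stop on an object; FORCE is the grip in N (left out, the last holds). Time passes only in rows, so rows that do not move let the fingers close. It gives the time, the measured TCP pose, the force and the opening at its end, in the units of the state.
- get_obs(): the state, without advancing time (a new reading comes with each control period).
- viewer.read_camera(name): name is "scene" or "top"; returns a dict with "color" (480x640x3 uint8, red, green, blue), "intrinsics" (3x3 intrinsics, pixels), "distortion" ([k1, k2, p1, p2, k3] as OpenCV has them; the pictures are not rectified), "extrinsics" (4x4, takes a point from camera to world coordinates). Camera axes: x right, y down, z forward; pixel columns grow to the right and rows downward; lengths in m; the calibration is good to about 2 mm. A picture is of the moment at which its call begins. There is no depth.
- close_job(): hands the job in, once; it reports no verdict.
The state is a dict: "time_s": time; "qpos": joint angles; "qvel": joint speeds; "joint_torque": joint torques, N m; "ee_pos": TCP position; "tool_rot": TCP orientation; "ft_force": force on the tool from outside, world axes, zero at the start; "torque": the same for the moment, N m; "finger_gap": finger opening in m.
Only numpy, scipy, OpenCV 4.12 (cv2) and the standard library are available. Lean on these libraries where they do the work, as an engineer would, in place of code of your own. Each camera call takes 0.05 s, during which the arm holds its last target. There are 200 camera calls.

TASK

Take only the topmost round cup off the nested stack, without the cups under it coming up too or being pushed away, and set it down gently, upright, with its foot wholly inside the ring marked on the pulled-out carriage of the colour-measuring instrument, and let go of it. Then push the carriage by its front lip fully home so that the cup stands under the measuring head, still inside the ring. Leave everything else on the bench where it is.

Things in the scene. Friction and masses are not known exactly. Their poses are not given: they have to be found in the camera images.
- cup_top: Top cup of a nest of three equal round white plastic cups, about 60 g. Origin: centre of its underside, z up. Height 44 mm; foot 40 mm wide; the wall flares to 60 mm diameter at height 34; from 34 to 44 mm a vertical rim band, 65 mm outer diameter, 3 mm thick. The middle cup's equally wide rim ends 26 mm above this cup's underside, 8 mm under this band: fingers reaching lower hold both.
- cup_mid: The middle cup of the nest, the same shape; must stay nested. Each cup stands on the raised inner floor of the one below (18 mm above that one's underside) with about 2 mm of play all round, so the rims follow one another every 18 mm.
- cup_low: The lowest cup of the nest, the same shape, standing loose on the bench. It must stay where it is.
- ring (a point): Centre, on the carriage's upper face (36 mm above the bench), of a dark flat ring mark, 70 mm inner and 76 mm outer diameter. It is an aluminium plate 100 x 100 mm. The point moves with it; x points inwards, the way the carriage is pushed, z up. With the carriage out, the space above the ring is free; when home, the measuring head hangs 95 mm above the bench over it (a cup's top is at 80 mm).
- lip (a point): Middle of the top edge of the carriage's front lip, on its outer face (towards the robot); x points inwards. The lip is an upright plate 70 mm wide, 6 mm thick, its top 71 mm above the bench, its outer face 56 mm before the ring's centre. Pressing this face along x pushes the carriage in. In front of the lip the instrument's base plate lies 22 mm above the bench.
- carriage (a joint): How far the carriage is pulled out, in m: 0 is fully home against its stop, 0.15 fully out. It starts 0.11 to 0.14 out. It needs about 2 N to slide and stays where it is left.
- instrument: The colour-measuring instrument, fixed: low grey base with the carriage; white housing 160 mm wide, 165 mm high, 65 to 205 mm beyond the origin; a measuring head 70 mm wide, 95 to 163 mm above the bench, reaching from the housing to 20 mm before the origin. Origin: on the bench below the ring's centre when the carriage is home; x inwards, away from the robot.
- dish_low: Part of the surroundings, to be left alone. Lower of two nested square white dishes standing on the bench, rim 58 mm square, about 42 mm high; origin under its foot.
- dish_mid: Part of the surroundings, to be left alone. Upper of the two square dishes, the nest's top 58 mm above the bench.
- loupe: Part of the surroundings, to be left alone. Black stand loupe, 40 mm in diameter, 42 mm high; origin under its foot.
- flask: Part of the surroundings, to be left alone. Steel flask with a black cap, 60 mm in diameter, 130 mm high; origin under its foot.
- deck: Part of the surroundings, to be left alone. Flat pile of five colour plaques, 30 x 90 x 20 mm, on the right of the instrument.
- driver: Part of the surroundings, to be left alone. Screwdriver with a grey handle lying on the bench.
- weight: Part of the surroundings, to be left alone. Brass cylinder 40 mm in diameter and 35 mm high, on the right of the instrument.
Mind the look-alikes: they are no part of the job. What is shaped like the cup_top but orange is not meant.

How it is judged:
By the outcome, as a careful person would: the job done as asked, in the order asked, and still so for the second after the job is handed in, with the robot touching nothing.
It also fails if it takes over 53 s, if anything falls off the work surface, if the arm or the gripper's body presses on something with over 40 N, if the wrist force passes 120 N, or if a joint passes its speed limit or range.

## Working session

There is one attempt and no reset: what is moved stays moved. The work goes in short steps, Python scripts to look and compute and a shell command to move; the robot and the scene stay as the last step left them, time stands still between calls to the robot, and variables do not carry over. Pictures are saved under pics/ and viewed, about 8 in all and at most 12, crops included, and the job is handed in when it is done.

```bash
mkdir -p pics; ls; python3 - <<'E'
from workcell import get_obs, viewer
import cv2,numpy as np
o=get_obs();print({k:np.round(v,3).tolist() for k,v in o.items()})
for n in("scene","top"):
    d=viewer.read_camera(n);cv2.imwrite(f"pics/{n}0.png",d["color"][:,:,::-1])
    print(n,np.round(d["intrinsics"],1).tolist(),d["distortion"],np.round(d["extrinsics"],3).tolist())
E
```

```text
pics
{'time_s': 0.0, 'qpos': [-1.373, 0.092, 1.232, 0.0, 1.82, -0.057], 'qvel': [0.001, -0.001, 0.001, 0.0, -0.0, 0.001], 'joint_torque': [-0.0, -44.644, -40.645, 0.07, 0.029, -0.0], 'ee_pos': [0.151, -0.58, 0.222], 'tool_rot': [-3.114, -0.399, 0.0], 'ft_force': [-0.342, 0.325, 0.15], 'torque': [-0.063, 0.038, -0.005], 'finger_gap': 0.087}
scene [[581.0, 0.0, 319.1], [0.0, 581.0, 243.5], [0.0, 0.0, 1.0]] [-0.03945309  0.          0.          0.          0.        ] [[-0.811, 0.431, -0.396, 1.07], [0.585, 0.599, -0.546, 0.653], [0.002, -0.675, -0.738, 0.993], [0.0, 0.0, 0.0, 1.0]]
top [[509.6, 0.0, 322.9], [0.0, 509.6, 243.1], [0.0, 0.0, 1.0]] [-0.13319237  0.          0.          0.          0.        ] [[0.028, -0.986, 0.167, 0.377], [-1.0, -0.027, 0.01, -0.014], [-0.005, -0.167, -0.986, 1.146], [0.0, 0.0, 0.0, 1.0]]
```

View pics/scene0.png

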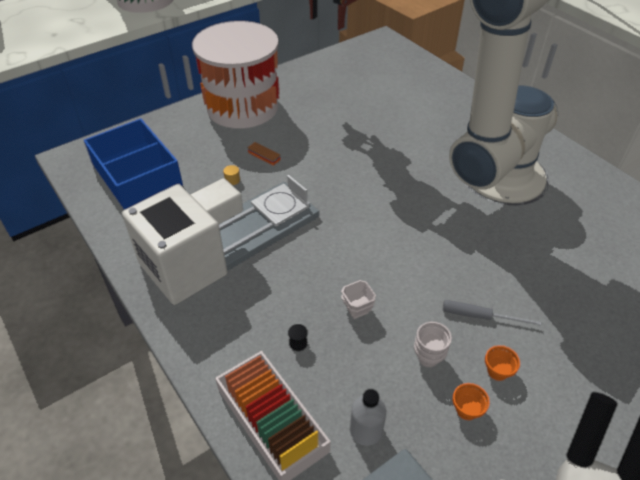

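View pics/top0.png

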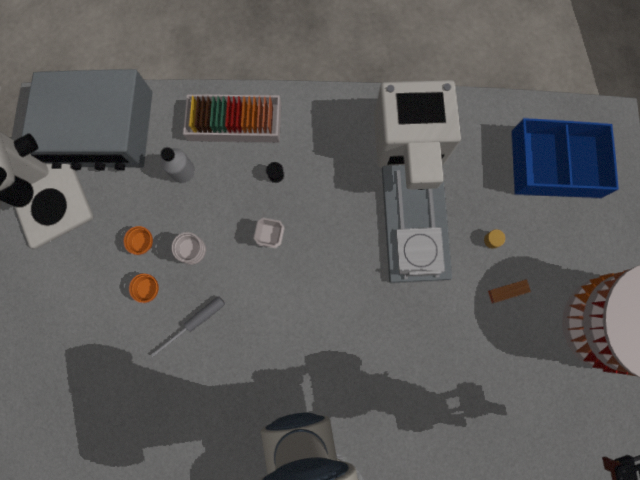

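The nest is at scene (433,343) / top (188,248), and the ring on the pulled-out carriage is at scene (280,203) / top (420,251). Next: crops for exact pixels, with the grid labelled.

```bash
cat > h.py <<'E'
import cv2,numpy as np
from workcell import get_obs, viewer
def ray(d,uv):
    K=d["intrinsics"];T=np.array(d["extrinsics"])
    p=cv2.undistortPoints(np.array(uv,float).reshape(-1,1,2),K,d["distortion"]).reshape(-1,2)
    return T[:3,3],(np.c_[p,np.ones(len(p))])@T[:3,:3].T
def at_z(d,uv,z):
    c,r=ray(d,uv);return c+r*((z-c[2])/r[:,2])[:,None]
def proj(d,P):
    T=np.linalg.inv(np.array(d["extrinsics"]))
    return cv2.projectPoints(np.array(P,float).reshape(-1,1,3),cv2.Rodrigues(T[:3,:3])[0],T[:3,3],d["intrinsics"],d["distortion"])[0].reshape(-1,2)
def circle(c,r,z,n=72):
    a=np.linspace(0,2*np.pi,n,endpoint=False);return np.c_[c[0]+r*np.cos(a),c[1]+r*np.sin(a),np.full(n,z)]
def crop(img,x,y,w,h,s):
    return cv2.resize(img[y:y+h,x:x+w],None,fx=s,fy=s,interpolation=cv2.INTER_CUBIC)
E
python3 - <<'E'
from h import *
s=viewer.read_camera("scene");t=viewer.read_camera("top")
np.savez("im0.npz",s=s["color"],t=t["color"])
for d,n,c,r in((s,"scene",(433,333),(280,203)),(t,"top",(188,247),(420,251))):
    print(n,"cup",at_z(d,[c],.08).round(4),"ring",at_z(d,[r],.036).round(4))
a=np.hstack([crop(t["color"],160,220,56,56,7),crop(t["color"],384,218,80,80,4.9)])
b=np.hstack([crop(s["color"],405,315,56,56,7),crop(s["color"],240,165,80,80,4.9)])
h=290
im=np.vstack([cv2.resize(x,(784,392))for x in(a,b)])
im=cv2.resize(im,(600,600))
cv2.imwrite("pics/c1.png",im[:,:,::-1])
E
```

```text
scene cup [[0.5391 0.2858 0.08  ]] ring [[ 0.5546 -0.2161  0.036 ]]
top cup [[0.5411 0.2852 0.08  ]] ring [[ 0.553  -0.2183  0.036 ]]
```

View pics/c1.png

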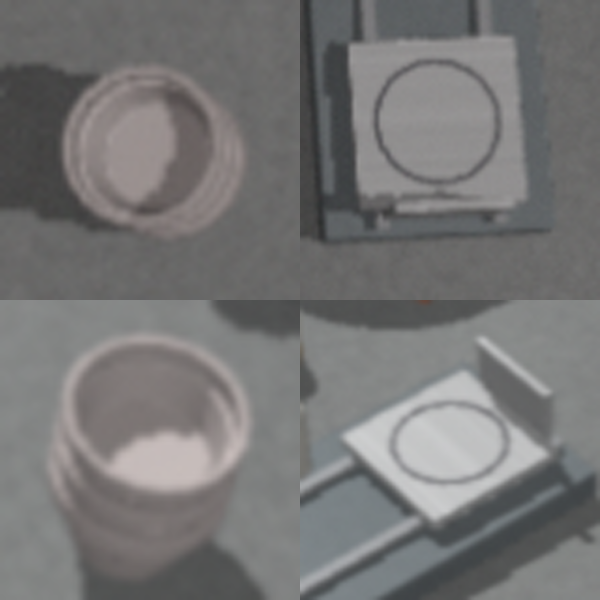

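```bash
python3 - <<'E'
from h import *
from scipy.optimize import least_squares
s=viewer.read_camera("scene");t=viewer.read_camera("top")
# rim circle estimates and ring centres, separately per view and joint
rs=(434.3,336.);rt=(186.7,247.3)
print("rim",at_z(s,[rs],.08).round(4),at_z(t,[rt],.08).round(4))
print("ring",at_z(s,[(240+149.5/3.75,165+142/3.75)],.036).round(4),at_z(t,[(420.5,250.5)],.036).round(4))
for n,d,p,q in(("edge y top",t,(397.3,229.2),(441.3,228.1)),("edge y scene",s,(251.5,201.8),(276,225)),("edge x scene",s,(251.5,201.8),(284,184.2))):
    P=at_z(d,[p,q],.036);v=P[1]-P[0];print(n,P.round(4).tolist(),np.linalg.norm(v).round(4),np.degrees(np.arctan2(v[1],v[0])).round(2))
out=[]
# refine: maximise image gradient along projected rim (r .0325) with ring similarly (dark ring r .0365)
def score(d,P,dark):
    g=cv2.GaussianBlur(cv2.cvtColor(d["color"],cv2.COLOR_RGB2GRAY).astype(np.float32),(0,0),.7)
    uv=proj(d,P).astype(np.float32)
    v=cv2.remap(g,uv[:,0].copy(),uv[:,1].copy(),cv2.INTER_LINEAR).ravel();return v
def best(f,c0,R=.008):
    b=max(((f((c0[0]+x,c0[1]+y)),c0[0]+x,c0[1]+y) for x in np.arange(-R,R+1e-6,.0005) for y in np.arange(-R,R+1e-6,.0005)));return np.round(b,4)
for n,d in(("scene",s),("top",t)):
    print(n,"ring",best(lambda c:-score(d,circle(c,.0365,.036),1).mean(),(.553,-.2175)),
      "rim",best(lambda c:(score(d,circle(c,.031,.08),0)-.5*score(d,circle(c,.0355,.08),0)-.5*score(d,circle(c,.027,.08),0)).mean(),(.541,.2855)))
E
```

```text
rim [[0.5417 0.2921 0.08  ]] [[0.5403 0.288  0.08  ]]
ring [[ 0.5546 -0.2166  0.036 ]] [[ 0.5542 -0.2194  0.036 ]]
edge y top [[0.6007, -0.1676, 0.036], [0.6061, -0.2665, 0.036]] 0.0991 -86.91
edge y scene [[0.6077, -0.2594, 0.036], [0.6023, -0.1601, 0.036]] 0.0994 93.1
edge x scene [[0.6077, -0.2594, 0.036], [0.5098, -0.2665, 0.036]] 0.0981 -175.84
scene ring [-159.01      0.5545   -0.2185] rim [18.3224  0.541   0.2895]
top ring [-113.4767    0.5555   -0.219 ] rim [13.7064  0.542   0.289 ]
```

Both views agree: rim centre (0.5415, 0.289) at z 0.08, ring (0.555, −0.219), instrument yaw about +3.2°. The plate edge measures 99 mm against the 100 mm given. Moving now.

```bash
python3 -m handwheel '[[12,28,0,0,0,-0.95],[25,56,0,0,0,-0.95],[25,56,0,0,0,0],[25,56,0,0,0,0],[25,56,0,0,0,0]]' -1 12
python3 -m handwheel '[[25,56,0,0,0,0],[25,56,0,0,0,0],[25,56,0,0,0,0],[25,56,0,0,0,0],[25,56,0,0,0,0]]'
```

```text
time_s: 0.92
ee_pos: [0.2636, -0.3268, 0.2227]
tool_rot: [3.14, 0.087, 0.001]
ft_force: [1.6, 0.6, -0.4]
finger_gap: 0.0877
time_s: 1.55
ee_pos: [0.3886, -0.0467, 0.223]
tool_rot: [3.14, 0.087, 0.002]
ft_force: [1.1, -0.3, -0.8]
finger_gap: 0.0878
```

```bash
python3 -m handwheel '[[25,56,0,0,0,0],[25,56,0,0,0,0],[25,56,0,0,0,0],[25,56,0,0,0,0],[25,56,-20,0,0,0]]'
python3 -m handwheel '[[15,34,-30,0,0,0],[8,16,-20,0,0,0],[4,6,-10,0,0,0],[0,0,0,0,0,0]]'
```

```text
time_s: 2.17
ee_pos: [0.5137, 0.2321, 0.2049]
tool_rot: [-3.139, -0.088, -0.006]
ft_force: [0.4, -0.4, -0.4]
finger_gap: 0.0876
time_s: 2.68
ee_pos: [0.5392, 0.2853, 0.1426]
tool_rot: [3.14, 0.088, -0.002]
ft_force: [-0.6, -0.2, 0.3]
finger_gap: 0.0881
```

```bash
python3 -m handwheel '[[2,3.5,-20,0,0,0],[0,0,-18,0,0,0],[0,0,0,0,0,0],[0,0,0,0,0,0]]'
python3 - <<'E'
from h import *
o=get_obs();print(o["ee_pos"].round(4) if hasattr(o["ee_pos"],"round") else o["ee_pos"])
s=viewer.read_camera("scene");t=viewer.read_camera("top")
for d,n in((s,1),(t,2)):
    im=d["color"].copy()
    print(proj(d,[o["ee_pos"],[.5415,.289,.08]]).round(1).tolist())
a=crop(s["color"],380,260,110,140,4);b=crop(t["color"],140,200,90,140,4)
cv2.imwrite("pics/g1.png",np.hstack([a,b])[:,:,::-1])
E
```

```text
time_s: 3.18
ee_pos: [0.5414, 0.2889, 0.1054]
tool_rot: [-3.14, -0.087, -0.0]
ft_force: [-0.3, -0.5, 0.6]
finger_gap: 0.0878
[0.5414 0.2889 0.1054]
[[435.3, 327.1], [433.2, 334.8]]
[[183.1, 244.8], [186.3, 246.8]]
```

View pics/g1.png

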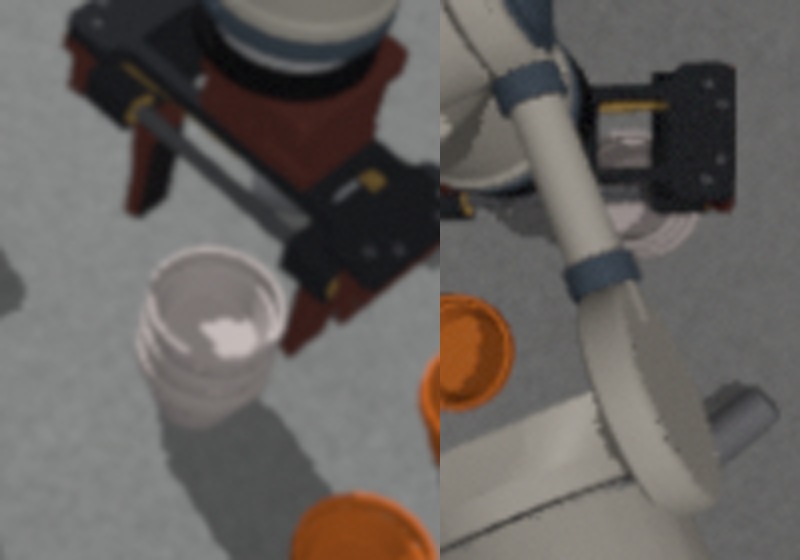

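The fingers straddle the rim: tips at crop (135,210) and (290,350), rim centre near (213,300). I'll descend to 0.0655 and pre-close to about 69 mm.

```bash
python3 -m handwheel '[[0,0,-20,0,0,0],[0,0,-12,0,0,0],[0,0,-7.5,0,0,0],[0,0,0,0,0,0]]' -0.57 10
python3 -m handwheel '[[0,0,0,0,0,0],[0,0,0,0,0,0],[0,0,0,0,0,0]]'
python3 - <<'E'
from h import *
o=get_obs();s=viewer.read_camera("scene")
print(o["ee_pos"].round(4),o["ft_force"].round(2),o["finger_gap"])
cv2.imwrite("pics/g2.png",crop(s["color"],385,285,100,90,7)[:,:,::-1])
E
```

```text
time_s: 3.78
ee_pos: [0.5409, 0.2889, 0.0645]
tool_rot: [3.14, 0.088, -0.003]
ft_force: [-0.4, -0.4, 0.7]
finger_gap: 0.069
time_s: 4.15
ee_pos: [0.5417, 0.2892, 0.0663]
tool_rot: [-3.14, -0.088, -0.001]
ft_force: [0.1, -0.0, 0.6]
finger_gap: 0.0692
[0.5417 0.2892 0.0663] [ 0.06 -0.02  0.56] 0.06917297076885197
```

View pics/g2.png

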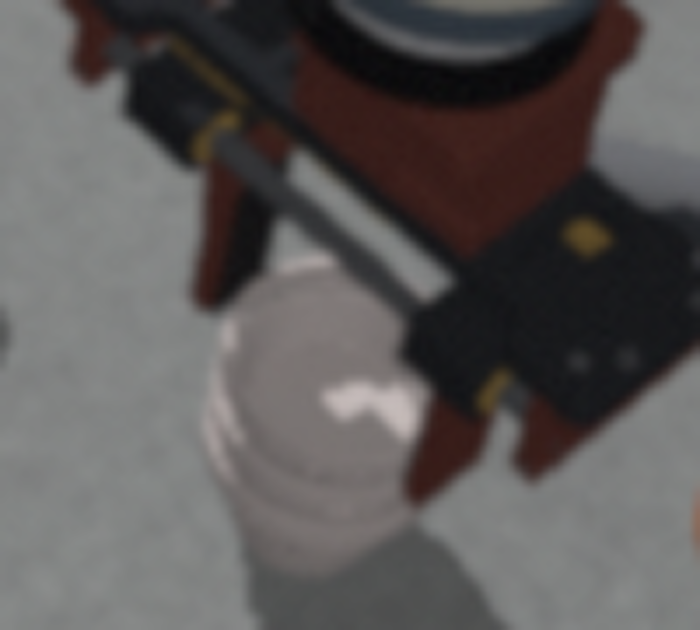

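The fingers are on either side of the top rim, with tips at crop (205,305) and (415,500). No contact force. Closing, then a slow lift.

```bash
python3 -m handwheel '[[0,0,0,0,0,0],[0,0,0,0,0,0],[0,0,0,0,0,0],[0,0,0,0,0,0]]' 1 10
python3 -m handwheel '[[0,0,2,0,0,0],[0,0,3,0,0,0],[0,0,4,0,0,0],[0,0,5,0,0,0],[0,0,0,0,0,0]]'
python3 -m handwheel '[[0,0,6,0,0,0],[0,0,10,0,0,0],[0,0,10,0,0,0],[0,0,0,0,0,0],[0,0,0,0,0,0]]'
python3 - <<'E'
from h import *
s=viewer.read_camera("scene")
cv2.imwrite("pics/g3.png",crop(s["color"],385,265,100,110,5)[:,:,::-1])
E
```

```text
time_s: 4.7
ee_pos: [0.5416, 0.2892, 0.066]
tool_rot: [-3.14, -0.088, -0.001]
ft_force: [-0.9, -0.3, 1.9]
finger_gap: 0.0645
time_s: 5.32
ee_pos: [0.5418, 0.2893, 0.0806]
tool_rot: [-3.14, -0.088, -0.002]
ft_force: [0.5, 0.3, -1.4]
finger_gap: 0.065
time_s: 5.95
ee_pos: [0.5414, 0.2891, 0.1057]
tool_rot: [3.14, 0.088, -0.0]
ft_force: [0.1, 0.4, -0.7]
finger_gap: 0.0646
```

View pics/g3.png

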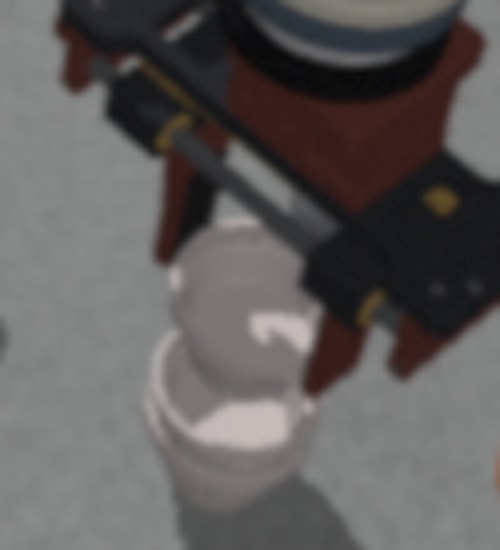

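Only the top cup rose; the mid cup's rim and floor are visible below at crop (230,420). The load is about 0.7 N, which matches 60 g. Next: carry it to the ring.

```bash
python3 -m handwheel '[[0,0,15,0,0,0],[0,0,20,0,0,0],[0,-10,10,0,0,0],[0,-25,0,0,0,0],[1,-40,0,0,0,0]]'
python3 -m handwheel '[[2,-50,0,0,0,0],[2,-50,0,0,0,0],[2,-50,0,0,0,0],[2,-50,0,0,0,0],[2,-50,0,0,0,0]]'
python3 -m handwheel '[[2,-50,0,0,0,0],[0,-50,0,0,0,0],[0,-40,0,0,0,0],[0,-25,0,0,0,0],[0,-12,0,0,0,0]]'
python3 -m handwheel '[[0,-6,0,0,0,0],[0,0,0,0,0,0],[0,0,0,0,0,0]]'
```

```text
time_s: 6.62
ee_pos: [0.5426, 0.2136, 0.1518]
tool_rot: [-3.14, -0.09, -0.002]
ft_force: [0.6, -0.2, -0.4]
finger_gap: 0.0647
time_s: 7.25
ee_pos: [0.5523, -0.0381, 0.1519]
tool_rot: [3.14, 0.087, 0.002]
ft_force: [0.5, -0.1, 0.3]
finger_gap: 0.0647
time_s: 7.88
ee_pos: [0.554, -0.2147, 0.1514]
tool_rot: [3.14, 0.085, 0.001]
ft_force: [-0.3, -0.3, -0.8]
finger_gap: 0.0648
time_s: 8.25
ee_pos: [0.5546, -0.218, 0.1509]
tool_rot: [-3.14, -0.089, -0.0]
ft_force: [0.6, 0.4, -0.5]
finger_gap: 0.0647
```

Now lower it gently: 85 mm in all, the last part slow.

```bash
python3 -m handwheel '[[0,-1,-20,0,0,0],[0,0,-25,0,0,0],[0,0,-18,0,0,0],[0,0,-8,0,0,0],[0,0,0,0,0,0]]'
python3 -m handwheel '[[0,0,-4,0,0,0],[0,0,-3,0,0,0],[0,0,-2,0,0,0],[0,0,0,0,0,0],[0,0,0,0,0,0]]'
python3 - <<'E'
from h import *
s=viewer.read_camera("scene")
o=get_obs();print(o["ee_pos"].round(4),o["ft_force"].round(2))
cv2.imwrite("pics/p1.png",crop(s["color"],235,140,100,100,6)[:,:,::-1])
E
```

```text
time_s: 8.88
ee_pos: [0.5542, -0.2197, 0.079]
tool_rot: [-3.14, -0.088, 0.002]
ft_force: [-0.1, 0.5, -0.4]
finger_gap: 0.0652
time_s: 9.5
ee_pos: [0.5545, -0.2199, 0.0709]
tool_rot: [3.14, 0.088, 0.0]
ft_force: [0.2, -0.0, -0.2]
finger_gap: 0.0646
[ 0.5545 -0.2199  0.0709] [ 0.2  -0.69 -0.21]
```

View pics/p1.png

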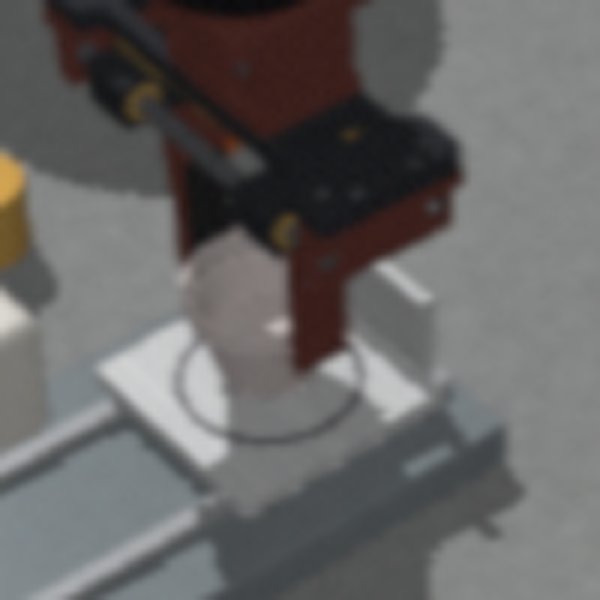

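The foot, at about (262,385), sits centrally in the ring, which spans x 175–365. It is still 4–5 mm high. Lower by 1 mm steps.

```bash
python3 -m handwheel '[[0,0,-1.5,0,0,0],[0,0,-1,0,0,0],[0,0,-1,0,0,0],[0,0,0,0,0,0],[0,0,0,0,0,0]]'
python3 -m handwheel '[[0,0,-1,0,0,0],[0,0,0,0,0,0],[0,0,0,0,0,0]]'
```

```text
time_s: 10.18
ee_pos: [0.5545, -0.2199, 0.0673]
tool_rot: [-3.14, -0.088, 0.0]
ft_force: [0.2, 0.4, -0.1]
finger_gap: 0.0644
time_s: 10.55
ee_pos: [0.5544, -0.2199, 0.0662]
tool_rot: [3.14, 0.088, -0.0]
ft_force: [0.4, -0.5, -1.0]
finger_gap: 0.0648
```

```bash
python3 -m handwheel '[[0,0,-0.7,0,0,0],[0,0,0,0,0,0],[0,0,0,0,0,0]]'
python3 -m handwheel '[[0,0,-0.6,0,0,0],[0,0,0,0,0,0],[0,0,0,0,0,0]]'
```

```text
time_s: 10.92
ee_pos: [0.5546, -0.2199, 0.066]
tool_rot: [3.14, 0.088, 0.001]
ft_force: [-0.3, 1.0, 3.2]
finger_gap: 0.0647
time_s: 11.3
ee_pos: [0.5547, -0.2199, 0.066]
tool_rot: [3.14, 0.088, 0.002]
ft_force: [-1.5, 1.3, 5.9]
finger_gap: 0.0646
```

Contact, at 3–6 N. Ease off 0.7 mm, open, then rise.

```bash
python3 -m handwheel '[[0,0,0.8,0,0,0],[0,0,0,0,0,0]]'
python3 -m handwheel '[[0,0,0,0,0,0],[0,0,0,0,0,0],[0,0,0,0,0,0],[0,0,0,0,0,0]]' -0.85
python3 -m handwheel '[[0,0,5,0,0,0],[0,0,20,0,0,0],[0,0,40,0,0,0],[0,0,40,0,0,0],[-20,0,30,0,0,0]]'
python3 -m handwheel '[[-45,0,0,0,0,0],[-60,0,0,0,0,0],[-30,0,0,0,0,0],[0,0,0,0,0,0]]' 1
python3 - <<'E'
from h import *
s=viewer.read_camera("scene");t=viewer.read_camera("top")
a=crop(s["color"],235,150,100,100,4);b=crop(t["color"],380,210,100,100,4)
cv2.imwrite("pics/p2.png",np.hstack([a,b])[:,:,::-1])
E
```

```text
time_s: 11.55
ee_pos: [0.5547, -0.2199, 0.066]
tool_rot: [3.14, 0.088, 0.001]
ft_force: [-0.9, -0.0, 3.7]
finger_gap: 0.0647
time_s: 12.05
ee_pos: [0.5544, -0.2199, 0.0655]
tool_rot: [-3.14, -0.088, 0.001]
ft_force: [-0.4, -0.0, -0.2]
finger_gap: 0.0813
time_s: 12.68
ee_pos: [0.5352, -0.2199, 0.2045]
tool_rot: [3.139, 0.089, 0.005]
ft_force: [-0.3, 0.9, -0.4]
finger_gap: 0.0811
time_s: 13.18
ee_pos: [0.3986, -0.2202, 0.2033]
tool_rot: [3.138, 0.085, 0.005]
ft_force: [0.7, -0.3, 0.2]
finger_gap: 0.0446
```

View pics/p2.png

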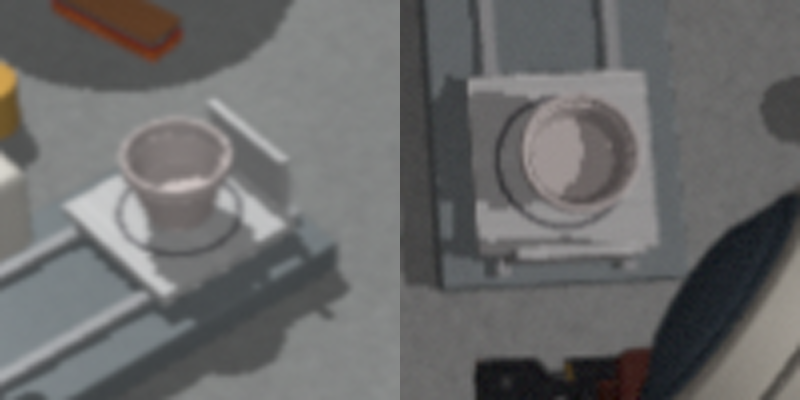

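The cup is upright with its foot (left crop ~(180,225)) well inside the ring (centre ~(178,213), half-width 63 px). In the top view the rim offset matches the expected parallax. Now I shut the fingers, tilt 12° with the tips leading, and go down in front of the lip.

```bash
python3 -m handwheel '[[20,0,-40,0,-1,0],[20,0,-45,0,-1,0],[15,-1,-40,0,0,0],[5,-1,-20,0,0,0],[0,0,-8,0,0,0]]' 1
python3 -m handwheel '[[0,0,0,0,0,0],[0,0,0,0,0,0]]'
```

```text
time_s: 13.9
ee_pos: [0.4597, -0.2212, 0.0461]
tool_rot: [3.12, 0.088, 0.324]
ft_force: [0.2, -0.2, 0.2]
finger_gap: 0.0006
time_s: 14.15
ee_pos: [0.4602, -0.2223, 0.0493]
tool_rot: [3.116, 0.087, 0.33]
ft_force: [-0.6, -0.0, 0.4]
finger_gap: 0.0003
```

```bash
python3 -m handwheel '[[8,0.5,0,0,0,0],[8,0.4,0,0,0,0],[5,0.3,0,0,0,0],[3,0.2,0,0,0,0],[3,0.2,0,0,0,0]]'
python3 -m handwheel '[[3,0.2,0,0,0,0],[3,0.2,0,0,0,0],[3,0.2,0,0,0,0],[3,0.2,0,0,0,0]]'
python3 - <<'E'
from h import *
s=viewer.read_camera("scene");o=get_obs();print(o["ee_pos"].round(4),o["ft_force"].round(2))
cv2.imwrite("pics/q1.png",crop(s["color"],215,110,120,120,5)[:,:,::-1])
E
```

```text
time_s: 14.78
ee_pos: [0.4866, -0.2202, 0.0476]
tool_rot: [3.118, 0.087, 0.327]
ft_force: [0.8, 0.3, 0.0]
finger_gap: 0.0006
time_s: 15.28
ee_pos: [0.4985, -0.2194, 0.0476]
tool_rot: [3.118, 0.087, 0.327]
ft_force: [-2.4, 1.2, -0.1]
finger_gap: 0.0005
[ 0.4988 -0.2194  0.0477] [-1.69  1.31  0.6 ]
```

View pics/q1.png

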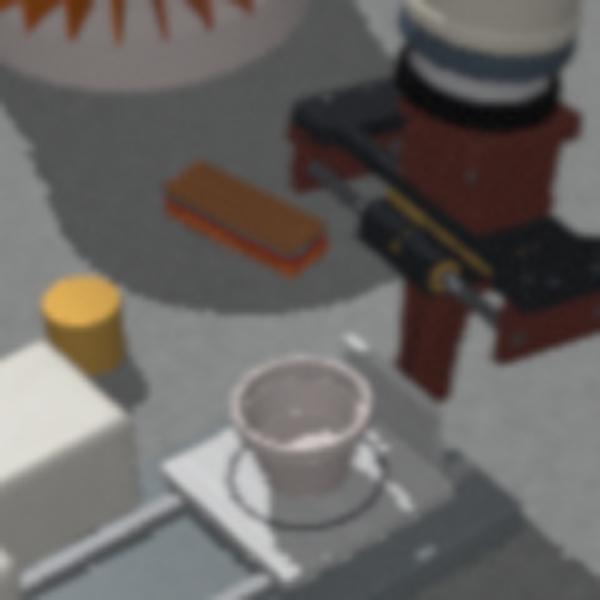

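The shut fingers press the lip near its middle, about 2 N, and the cup stands still in the ring. Continue steadily.

```bash
python3 -m handwheel '[[4,0.2,0,0,0,0],[6,0.4,0,0,0,0],[8,0.4,0,0,0,0],[8,0.5,0,0,0,0],[8,0.4,0,0,0,0]]'
python3 -m handwheel '[[8,0.5,0,0,0,0],[8,0.4,0,0,0,0],[8,0.5,0,0,0,0],[8,0.4,0,0,0,0],[8,0.5,0,0,0,0]]'
python3 -m handwheel '[[6,0.4,0,0,0,0],[5,0.3,0,0,0,0],[4,0.2,0,0,0,0],[3,0.2,0,0,0,0],[2,0.1,0,0,0,0]]'
```

```text
time_s: 15.95
ee_pos: [0.533, -0.2174, 0.0476]
tool_rot: [3.118, 0.087, 0.327]
ft_force: [-3.0, 2.0, 0.4]
finger_gap: 0.0006
time_s: 16.58
ee_pos: [0.573, -0.2152, 0.0477]
tool_rot: [3.117, 0.087, 0.328]
ft_force: [-3.1, 1.3, 0.6]
finger_gap: 0.0009
time_s: 17.2
ee_pos: [0.5926, -0.2141, 0.0477]
tool_rot: [3.117, 0.087, 0.328]
ft_force: [-2.0, 1.3, -1.2]
finger_gap: 0.0005
```

```bash
for i in 1; do :; done; python3 -m handwheel '[[2,0.1,0,0,0,0],[2,0.1,0,0,0,0],[2,0.1,0,0,0,0],[2,0.1,0,0,0,0]]'
python3 -m handwheel '[[2,0.1,0,0,0,0],[2,0.1,0,0,0,0],[2,0.1,0,0,0,0]]'
```

```text
time_s: 17.7
ee_pos: [0.6006, -0.2137, 0.0478]
tool_rot: [3.117, 0.087, 0.328]
ft_force: [-2.8, 1.9, -0.4]
finger_gap: 0.0004
time_s: 18.08
ee_pos: [0.6066, -0.2134, 0.0478]
tool_rot: [3.117, 0.087, 0.328]
ft_force: [-2.4, -0.2, -0.3]
finger_gap: 0.0005
```

```bash
python3 -m handwheel '[[2,0.1,0,0,0,0],[2,0.1,0,0,0,0]]'
python3 -m handwheel '[[1.5,0.1,0,0,0,0],[1.5,0.1,0,0,0,0]]'
python3 -m handwheel '[[1,0.1,0,0,0,0],[1,0,0,0,0,0]]'
```

```text
time_s: 18.32
ee_pos: [0.6106, -0.2132, 0.0478]
tool_rot: [3.117, 0.087, 0.328]
ft_force: [-3.1, 1.4, -1.1]
finger_gap: 0.0004
time_s: 18.58
ee_pos: [0.6136, -0.213, 0.0478]
tool_rot: [3.117, 0.087, 0.328]
ft_force: [-2.6, 1.8, 0.0]
finger_gap: 0.0002
time_s: 18.82
ee_pos: [0.6155, -0.2129, 0.0478]
tool_rot: [3.117, 0.087, 0.328]
ft_force: [-2.1, 1.5, 0.3]
finger_gap: 0.0004
```

```bash
python3 -m handwheel '[[1.5,0.1,0,0,0,0],[1.5,0.1,0,0,0,0]]'
python3 -m handwheel '[[1.5,0.1,0,0,0,0],[1.5,0.1,0,0,0,0]]'
python3 -m handwheel '[[1,0.1,0,0,0,0],[1,0,0,0,0,0]]'
```

```text
time_s: 19.08
ee_pos: [0.6185, -0.2126, 0.0477]
tool_rot: [3.117, 0.087, 0.328]
ft_force: [-2.1, 1.9, 0.5]
finger_gap: 0.0002
time_s: 19.32
ee_pos: [0.6216, -0.2124, 0.0477]
tool_rot: [3.117, 0.087, 0.328]
ft_force: [-2.6, 1.1, -0.6]
finger_gap: 0.0004
time_s: 19.58
ee_pos: [0.6235, -0.2123, 0.0478]
tool_rot: [3.117, 0.087, 0.328]
ft_force: [-1.7, 0.8, -1.1]
finger_gap: 0.0009
```

```bash
python3 - <<'E'
from h import *
s=viewer.read_camera("scene");t=viewer.read_camera("top");o=get_obs();print(o["ee_pos"].round(4),o["ft_force"].round(2))
cv2.imwrite("pics/q2.png",np.hstack([crop(s["color"],140,130,160,160,2.5),crop(t["color"],360,80,160,160,2.5)])[:,:,::-1])
E
```

```text
[ 0.6236 -0.2124  0.0478] [-1.39  1.58 -0.04]
```

View pics/q2.png

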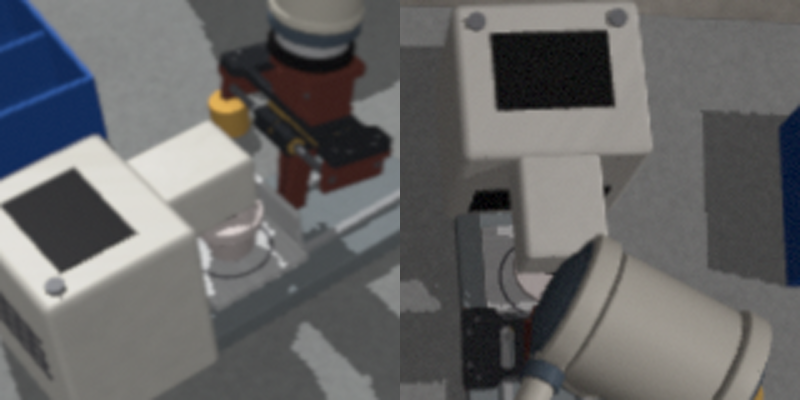

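The cup stands inside the ring, going under the head at left crop (235,235). No stop is felt yet, so I continue in small steps.

```bash
python3 -m handwheel '[[1.5,0.1,0,0,0,0],[1.5,0.1,0,0,0,0]]'
python3 -m handwheel '[[1.5,0.1,0,0,0,0],[1.5,0.1,0,0,0,0]]'
python3 - <<'E'
from h import *
t=viewer.read_camera("top")
P=at_z(t,[(426,186)],.163);print("head front",P.round(4),"-> origin x about",(P[0,0]+.02).round(4),"now ring x ~",(get_obs()["ee_pos"][0]+.010+.056).round(4))
E
```

```text
time_s: 19.92
ee_pos: [0.6265, -0.2122, 0.0478]
tool_rot: [3.117, 0.087, 0.328]
ft_force: [-2.4, 1.0, -0.2]
finger_gap: 0.0007
time_s: 20.18
ee_pos: [0.6272, -0.2122, 0.0477]
tool_rot: [3.119, 0.087, 0.319]
ft_force: [-17.9, 2.1, 8.8]
finger_gap: 0.0003
head front [[ 0.6653 -0.2078  0.163 ]] -> origin x about 0.6853 now ring x ~ 0.6931
```

The stop is reached: force jumped to 18 N after about 138 mm of travel. Hold briefly, then back off and inspect.

```bash
python3 -m handwheel '[[0.5,0,0,0,0,0],[0,0,0,0,0,0],[0,0,0,0,0,0]]'
python3 -m handwheel '[[-4,-0.2,0,0,0,0],[-12,-0.6,0,0,0,0],[-30,-1,10,0,0,0],[-40,-2,40,0,0,0],[-50,-2,50,0,0,0]]'
python3 -m handwheel '[[-60,60,10,0,0,0],[-30,50,0,0,0,0],[0,40,0,0,0,0],[0,0,0,0,0,0]]'
python3 - <<'E'
from h import *
s=viewer.read_camera("scene");t=viewer.read_camera("top")
best=lambda f,c0,R=.012:np.round(max((f((c0[0]+x,c0[1]+y)),c0[0]+x,c0[1]+y) for x in np.arange(-R,R+1e-6,.0005) for y in np.arange(-R,R+1e-6,.0005)),4)
def val(d,P):
    g=cv2.GaussianBlur(cv2.cvtColor(d["color"],cv2.COLOR_RGB2GRAY).astype(np.float32),(0,0),.7);uv=proj(d,P).astype(np.float32)
    return cv2.remap(g,uv[:,0].copy(),uv[:,1].copy(),cv2.INTER_LINEAR).ravel()
rim=lambda d:(lambda c:(val(d,circle(c,.031,.062))-.5*val(d,circle(c,.0355,.062))-.5*val(d,circle(c,.027,.062))).mean())
print("mid cup rim:",best(rim(s),(.5415,.289)),best(rim(t),(.5415,.289)))
T=np.load("im0.npz")["t"];S=np.load("im0.npz")["s"]
# visible part of ring, scene
cv2.imwrite("pics/f1.png",np.vstack([np.hstack([crop(s["color"],180,170,110,75,3.6),crop(t["color"],370,150,110,75,3.6)]),np.hstack([crop(x,*a,3.6) for x,a in((t["color"],(110,150,110,75)),(T,(110,150,110,75)))])])[:540,:,::-1])
for n,A,B in(("scene",s["color"],S),("top",t["color"],T)): cv2.imwrite(f"pics/diff_{n}.png",cv2.absdiff(A,B))
E
```

```text
time_s: 20.6
ee_pos: [0.6272, -0.2122, 0.0477]
tool_rot: [3.119, 0.087, 0.318]
ft_force: [-15.8, 1.8, 8.0]
finger_gap: 0.0004
time_s: 21.22
ee_pos: [0.4983, -0.2174, 0.1422]
tool_rot: [3.118, 0.087, 0.327]
ft_force: [0.4, -0.3, 0.2]
finger_gap: 0.0007
time_s: 21.72
ee_pos: [0.4259, -0.0819, 0.1501]
tool_rot: [3.116, 0.093, 0.333]
ft_force: [-0.1, 0.0, -0.1]
finger_gap: 0.0003
mid cup rim: [20.7852  0.5415  0.2895] [13.3315  0.542   0.289 ]
```

View pics/f1.png

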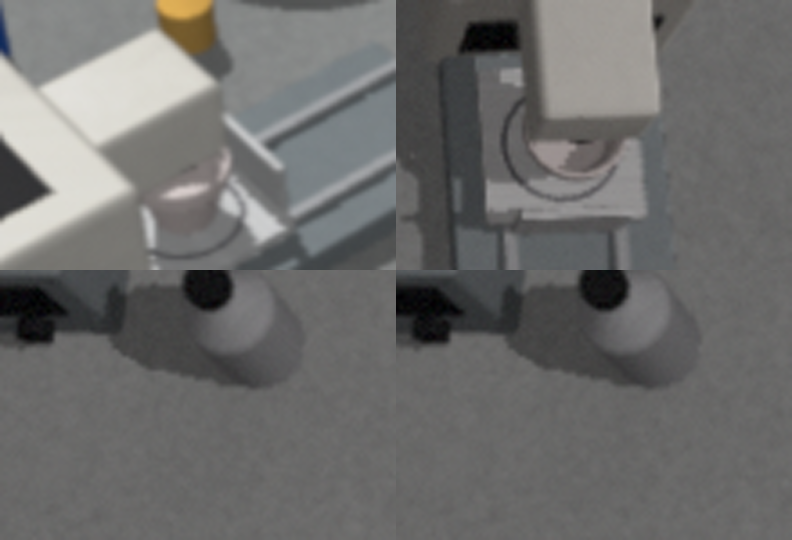

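The cup stands upright under the head inside the ring, and the mid cup's rim is unmoved (within 0.5 mm). One numeric check of "home": my earlier head estimate may have used the lower front edge (z 0.095).

```bash
python3 - <<'E'
from h import *
t=viewer.read_camera("top")
print("head front lower edge",at_z(t,[(427,150+137/3.6)],.095).round(4),"upper",at_z(t,[(427,150+115/3.6)],.163).round(4),"ring now",at_z(t,[(416.1,188.9)],.036).round(4))
S=np.load("im0.npz")
d=cv2.absdiff(t["color"],S["t"]).max(2)
print({n:int((d[y-18:y+18,x-18:x+18]>40).sum()) for n,(x,y) in dict(dish=(268,233),loupe=(275,172),flask=(177,165),deck=(510,291),weight=(496,238),driver=(195,320),or1=(138,240),or2=(143,288)).items()})
E
```

```text
head front lower edge [[ 0.6807 -0.2234  0.095 ]] upper [[ 0.6738 -0.21    0.163 ]] ring now [[ 0.6949 -0.2102  0.036 ]]
{'dish': 0, 'loupe': 0, 'flask': 0, 'deck': 0, 'weight': 0, 'driver': 2, 'or1': 1, 'or2': 418}
```

Head front + 20 mm gives 0.694–0.70 and the ring is at 0.695, so the carriage is home. The orange cup at top (143,288) shows a difference, possibly just the arm's shadow, so I'll look at it in both views.

```bash
python3 - <<'E'
from h import *
t=viewer.read_camera("top");s=viewer.read_camera("scene");S=np.load("im0.npz")
im=np.vstack([np.hstack([crop(x,100,215,120,90,3.2) for x in(S["t"],t["color"])]),np.hstack([crop(x,420,320,120,90,3.2) for x in(S["s"],s["color"])])])
cv2.imwrite("pics/f2.png",im[:,:,::-1])
E
```

```text
(no output)
```

View pics/f2.png

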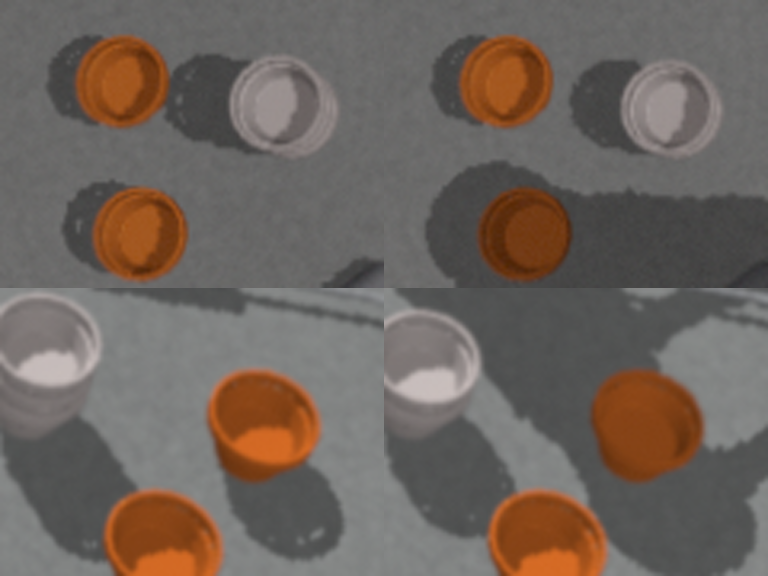

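It is only the arm's shadow: both orange cups and the two remaining nested cups are where they were. Handing in.

```bash
python3 -c "
from workcell import get_obs,close_job
print(get_obs()['time_s']);print(close_job())"
```

```text
21.975
the job is handed in; nothing more can be done
None
```

The job is done and handed in at 22 s of the allowed 53 s. I lifted only the top cup by its rim band, set it upright in the ring on the carriage and released it. I then pushed the carriage home by its lip with the shut fingers and backed the arm clear.

**Checks that agreed**
- **Carriage home:** the stop was felt as a jump from about 2 N to 18 N after roughly 138 mm of travel. The ring then measured x = 0.695 m, against 0.694–0.70 m expected from the head's front edges.
- **Cup:** it stands upright under the head, inside the ring as far as the head lets the cameras see.
- **Nest:** the middle cup's rim is where it was, within 0.5 mm in both views. The two lower cups are still nested.
- **Everything else:** the before-and-after picture comparison showed no change at the dishes, loupe, flask, deck or weight, and next to none at the screwdriver.

**Checks that disagreed**
- **Head position:** my first estimate of the head's position was about 8 mm off, because I had taken its lower front edge for the upper one. Measuring both edges resolved it.
- **Orange cup:** one orange cup showed a difference that turned out to be the arm's shadow.

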